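# Snap a detector plate home on its three-ball mount

### The job

Pick the detector plate up from its parking mat by its box and set it on the three-ball mount, red stripe over red stripe. Feel it down between the two spring clips and press it gently until both clips have snapped over and pull it fully home on the balls, level; never lean on it with more than about 20 N. Then let go, and leave everything else on the bench where it is.

Things in the scene. Friction and masses are not known exactly. Their poses are not given: they have to be found in the camera images.
- grip (a point): Centre of the terracotta-red detector box on the loose aluminium plate (84 x 84 mm, about 0.4 kg in all): the handle. Box 36 mm along x, 50 along y, 52 tall; grip it across x. The point is 28 mm above the plate's upper face, 24 below the box's top. Axes: z up when lying flat, x away from the red stripe on the plate's edge (stripe at x = -39 mm), y to the round window.
- under (a point): Middle of the plate's underside, 42 mm under point grip, same axes. Below are three steel V-blocks with grooves (14 mm wide at the mouth, 8.5 deep) that run radially at (x, y) = (-28, 0), (14, 24), (14, -24) mm. At the start the plate lies on a fixed black rubber mat 6 mm thick, 120 x 130 mm.
- pin (a point): Middle of the brass catch pin on the plate's +y side (8 mm thick, 52 mm long, along x), 50 mm from the plate's axis and 31 mm below point grip. A like one is at y = -50 mm.
- foot: Fixed kinematic mount. Origin on the table under its axis, z up, x away from the red stripe on the head's edge. Round steel foot 90 mm across; on its post a square aluminium head (84 x 90 x 12 mm) with three 14 mm steel balls at (x, y) = (-28, 0), (14, 24), (14, -24) mm. The plate sits on the balls with stripe over stripe: same x axis, point grip above this origin.
- seat (a point): Point on the mount's axis 108 mm above the table, where point grip comes to lie fully home if the head is clamped lowest. The head is clamped by hand 0 to 60 mm higher than that, differently each time and not reported: the plate's true home height must be felt (or seen). On the balls the plate stops hard, without give.
- clips (a point): Roller of the +y spring clip at the lowest head setting (fixed point, 54 mm from the axis, 83 mm up); a blue clip with brass roller stands on each side, y = +-54 mm. The pins meet the rollers 12 to 13 mm above home; spreading them takes about 6 to 14 N down in all; once within about 5 mm of home the springs pull the plate down instead. Roller tops end 6 mm above the seated plate's upper face.
- clip_left (a joint): Left (+y of foot) spring clip, hinged outwards, rad: 0 when empty, about 0.10 when the pin is level with its roller, 0.02 to 0.05 when the plate is fully home under it.
- clip_right (a joint): Right (-y of foot) spring clip, the same values.
- blank: Bystander, leave alone: bare aluminium plate with three holes, 75 x 75 x 8 mm. Origin: centre of its underside (as it lies).
- terminator: Bystander, leave alone: small brass coaxial terminator, 18 mm across, 32 mm tall, standing. Origin: centre of its underside (as it lies).
- screwdriver: Bystander, leave alone: orange-handled screwdriver, 180 mm long, lying along its x axis.
- jar: Bystander, leave alone: clear jar with blue cap, 52 mm across, 65 mm tall. Origin: centre of its underside (as it lies).
- attenuator: Bystander, leave alone: blue box with three black knobs, 70 x 110 mm, 40 mm tall (50 with knobs). Origin: centre of its underside (as it lies).
- post: Bystander, leave alone: bare steel post, 13 mm across, 75 mm tall, standing. Origin: centre of its underside (as it lies).
- tray: Bystander, leave alone: empty yellow tray, 100 x 140 x 30 mm. Origin: centre of its underside (as it lies).
Mind the look-alikes: they are no part of the job. Leave any pink look-alike of the part that bears grip alone.

How it is judged:
By the outcome, as a careful person would: the job done as asked, in the order asked, and still so for the second after the job is handed in, with the robot touching nothing.
It also fails if it takes over 48 s, if anything falls off the work surface, if the arm or the gripper's body presses on something with over 40 N, if the wrist force passes 120 N, or if a joint passes its speed limit or range.

### The arm

A 7-joint arm with a two-finger parallel gripper is mounted at the origin on the work surface. World frame = base frame: x ahead of the robot, y to its left, z up, the work surface at z = 0. Lengths are in m, angles in rad, forces in N, time in s.
With the tool pointing down it reaches from about 0.425 to 0.925 m from the base axis. Payload 6.8 kg.
Tool frame: the origin (TCP) lies at the centre of the arm's flange, where the gripper is bolted on; the fingertips stand 173 mm ahead of it and the grasp point (between the pads) lies 155 mm ahead of it (r.hold_point_z is the distance from the TCP to the grasp point, in m); z points along the fingers, x is the direction in which the jaws open and shut, and the axes are right-handed (so a half turn about z gives the same grasp; the last joint's range is limited). The gripper opens to 85 mm and grips with 20 to 120 N. Pads are 22 mm wide; open, the fingers measure 114 mm over their backs; the gripper's body (76 mm by 85 mm) begins 54 mm behind the grasp point. The pads swing forward as they close: fully open they stand 13 mm farther back than shut.
Start: joints at [-1.394, 0.477, 0.022, 1.555, -0.011, 1.109, -0.083], TCP at [0.19, 0.648, 0.405] pointing down, gripper open.
Joint ranges: [-2.96, 2.96], [-0.34, 2.1], [-1.41, 1.46], [0.24, 2.44], [-1.37, 4.51], [0.17, 1.92], [-2.96, 2.96]. Speed limits (rad/s): [2.39, 2.39, 3.14, 3.14, 3.14, 3.14, 3.14].

### API

Orientations are given as a rotation vector (axis times angle).
In Python, from bench import r gives the robot as it stands.
- The arm moves only by the tool apply_moves, never from a script. Its arguments are lists of equal length, an entry for each row: "dp": the shift along the tool's x, y, z scaled (see below), a list of three; "twist": the turn, a rotation vector about the tool's x, y, z scaled (see below), a list of three; "jaw": the closure in counts, from 0 (fully open) to 255 (shut). In form: {"dp": [[x, y, z], ...], "twist": [[rx, ry, rz], ...], "jaw": [jaw, ...]}. A call has 1 to 20 rows; each row shifts and turns the pose as measured when the row begins, along the tool's axes as they then stand; what a row does not reach is not made up. The controller multiplies each number of a shift by 12 cm and each number of a turn by 120 degrees. A row lasts 1/10 s, in which the tool goes at most 50 mm and 8.59 degrees, less where a joint would pass 70% of its speed; a pose out of reach is approached as far as the arm can. A call with a number of a shift or a turn outside -1 to 1 is refused whole. A call with a gripper value outside its range is refused whole. The fingers move at their own pace and stop on an object; "grip_force" is the grip in N (left out, the last holds). Time passes only in rows, so rows that do not move let the fingers close. It gives the time, the measured TCP pose, the force and the opening at its end, in the units of the state.
- r.get_obs(): the state, without advancing time (a new reading comes with each control period).
- r.grab_frame(name): name is "side" or "top"; returns a dict with "color" (400x640x3 uint8, red, green, blue), "z_map" (400x640 float32, m along the optical axis (not along the pixel's ray), 0 where there is no reading), "intrinsics" (3x3 intrinsics, pixels), "R" (3x3) and "t" (3): a world point X has camera coordinates R X + t. Camera axes: x right, y down, z forward; pixel columns grow to the right and rows downward; lengths in m; the calibration is good to about 2 mm. A picture is of the moment at which its call begins.
- r.hand_in(): hands the job in, once; it reports no verdict.
The state is a dict: "clock": time; "joints": joint angles; "qvel": joint speeds; "tau": joint torques, N m; "tcp_pos": TCP position; "orientation": TCP orientation; "contact_force": force on the tool from outside, world axes, zero at the start; "moment": the same for the moment, N m; "grip_width": finger opening in m.
Only numpy, scipy, OpenCV 4.12 (cv2) and the standard library are available. Lean on these libraries where they do the work, as an engineer would, in place of code of your own. Each camera call takes 0.05 s, during which the arm holds its last target.

## Working session

There is one attempt and no reset: what is moved stays moved. The work goes in short steps, Python scripts to look and compute and a tool call to move; the robot and the scene stay as the last step left them, time stands still between calls to the robot, and variables do not carry over. Pictures are saved under pics/ and viewed, and the job is handed in when it is done.

Besides the shell and the picture viewer there is one more tool, called after "Request:" by a JSON object that holds its "name" and its "arguments", one argument or row to a line. apply_moves: Moves the arm, as the interface text tells. Shifts and turns lie within -1 to 1; 1 stands for 12 cm of shift or 120 degrees of turn. Its arguments: {"type":"object","properties":{"dp":{"type":"array"},"twist":{"type":"array"},"jaw":{"type":"array"},"grip_force":{"type":"number"}},"required":["dp","twist","jaw"]}

```bash
ls; mkdir -p pics; cat > h.py <<'E'
import numpy as np, cv2
from bench import r
def grab(n,tag):
    f=r.grab_frame(n); np.savez(f'pics/{tag}_{n}.npz',**f)
    cv2.imwrite(f'pics/{tag}_{n}.png',f['color'][:,:,::-1]); return f
def load(tag,n): return dict(np.load(f'pics/{tag}_{n}.npz'))
def pts(f):
    K=f['intrinsics'];z=f['z_map'];h,w=z.shape
    u,v=np.meshgrid(np.arange(w),np.arange(h))
    c=np.stack([(u-K[0,2])/K[0,0]*z,(v-K[1,2])/K[1,1]*z,z],-1)
    P=(c-f['t'])@f['R']; P[z<=0]=np.nan; return P
def ray(f,u,v,h):
    K=f['intrinsics'];d=f['R'].T@np.array([(u-K[0,2])/K[0,0],(v-K[1,2])/K[1,1],1]);o=-f['R'].T@f['t']
    return o+d*(h-o[2])/d[2]
def proj(f,X):
    c=f['R']@np.array(X)+f['t'];p=f['intrinsics']@c;return p[:2]/p[2]
E
python3 - <<'E'
from h import *
for n in('top','side'):
    f=grab(n,'a');print(n,-f['R'].T@f['t'],f['R'][2],f['intrinsics'][0])
print(r.get_obs(),r.hold_point_z)
E
```

```text
pics
top [ 0.3225991  -0.01147669  1.48301649] [ 0.19501682  0.01470141 -0.98068971] [437.81906398   0.         325.32675984]
side [0.28875357 0.59411836 0.86260067] [ 0.29945242 -0.59684058 -0.74438537] [374.74907866   0.         325.0304459 ]
{'clock': 0.1, 'joints': array([-1.39409855,  0.47771505,  0.02238656,  1.55632617, -0.01151379,
        1.10933234, -0.08309663]), 'qvel': array([-1.47083420e-03, -6.61538662e-04,  5.75237452e-04, -1.25544886e-03,
       -2.16747196e-05, -4.25572547e-04,  1.21682837e-03]), 'tau': array([ 4.76664252e-03, -5.97760606e+01,  1.61383163e+00, -2.81951791e+01,
        1.28253055e-02,  4.98559530e-03,  1.68846901e-05]), 'tcp_pos': array([0.18959283, 0.64757162, 0.40383632]), 'orientation': array([ 2.51336720e+00,  1.88301322e+00, -1.94972602e-03]), 'contact_force': array([ 0.4055608 , -1.08556102,  0.16303964]), 'moment': array([ 0.02044012, -0.02996879,  0.04882923]), 'grip_width': 0.08540122005112642} 0.1547
```

View pics/a_top.png

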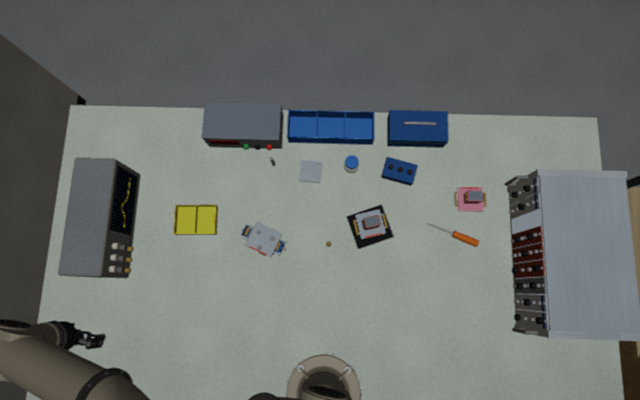

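View pics/a_side.png

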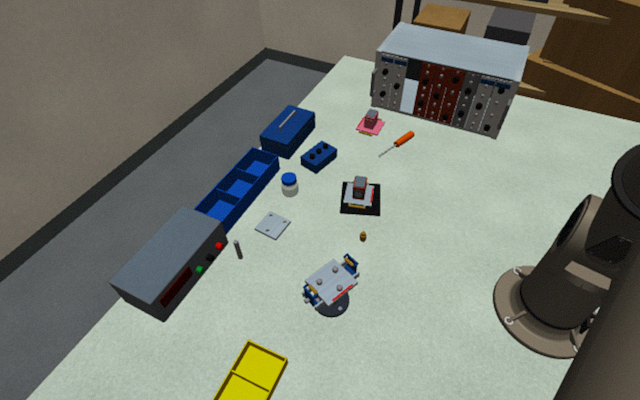

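The top view shows the plate on its black mat at about (372,225) and the mount at (264,238). The pink look-alike is at (470,199). I'll zoom in on these.

```bash
python3 - <<'E'
from h import *
t=load('a','top')['color'][:,:,::-1];s=load('a','side')['color'][:,:,::-1]
def c(i,x,y,w=66,h=60):return cv2.resize(i[y:y+h,x:x+w],(396,300),interpolation=cv2.INTER_CUBIC) if 0 else cv2.resize(i[y:y+h,x:x+w],(w*6,h*6),interpolation=cv2.INTER_CUBIC)
a=np.hstack([c(t,340,198,66,50),c(t,234,212,66,50)]);b=np.hstack([c(s,327,170,66,50),c(s,297,248,66,50)])
# side mount taller
b=np.hstack([c(s,327,168,66,50),c(s,297,252,66,50)])
cv2.imwrite('pics/z1.png',np.vstack([a,b]))
P=pts(load('a','top'))
for n in('top','side'):
    f=load('a',n);P=pts(f)
    for (u,v) in ([(372,222),(372,235),(264,238),(300,280),(264,230)] if n=='top' else [(360,182),(360,205),(330,280),(325,285)]):
        print(n,u,v,P[v,u].round(4))
E
```

```text
top 372 222 [ 0.5412 -0.1431  0.0812]
top 372 235 [ 0.506  -0.1488  0.025 ]
top 264 238 [0.4771 0.1999 0.1043]
top 300 280 [ 0.3516  0.088  -0.0034]
top 264 230 [0.5036 0.2025 0.0964]
side 360 182 [ 0.5406 -0.1378  0.0753]
side 360 205 [ 0.5219 -0.1012  0.0198]
side 330 280 [0.4747 0.204  0.1001]
side 325 285 [0.4799 0.2195 0.0983]
```

View pics/z1.png

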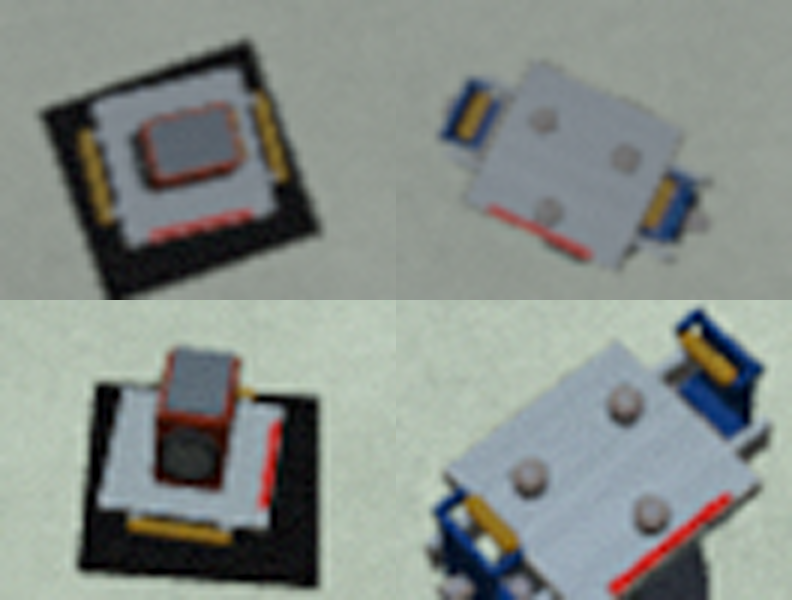

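```bash
cat > m.py <<'E'
from h import *
def masks(f):
    h=cv2.cvtColor(f['color'],cv2.COLOR_RGB2HSV).astype(int);H,S,V=h[...,0],h[...,1],h[...,2]
    return dict(brass=(H>12)&(H<26)&(S>110)&(V>70),red=((H<5)|(H>174))&(S>190)&(V>140),blue=(H>100)&(H<125)&(S>120))
def blobs(m,x0,y0,x1,y1,amin=4):
    mm=np.zeros(m.shape,np.uint8);mm[y0:y1,x0:x1]=m[y0:y1,x0:x1]
    n,l,st,c=cv2.connectedComponentsWithStats(mm)
    return [(c[i].round(2),st[i,4],l==i) for i in range(1,n) if st[i,4]>=amin]
E
python3 - <<'E'
from m import *
W={'top':dict(plate=(340,198,406,250),mount=(234,212,300,264)),'side':dict(plate=(327,165,393,220),mount=(297,245,370,315))}
for n in W:
    f=load('a',n);P=pts(f);M=masks(f)
    for k,w in W[n].items():
        for c in('brass','red'):
            for ce,a,l in blobs(M[c],*w): print(n,k,c,ce,a,np.nanmedian(P[l],0).round(4),np.nanstd(P[l],0).round(4))
    # plane faces
    x0,y0,x1,y1=W[n]['mount'];Q=P[y0:y1,x0:x1].reshape(-1,3);Q=Q[np.isfinite(Q[:,2])]
    print('mount z hist',np.histogram(Q[:,2],np.arange(.05,.16,.004)))
    x0,y0,x1,y1=W[n]['plate'];Q=P[y0:y1,x0:x1].reshape(-1,3);Q=Q[np.isfinite(Q[:,2])]
    print('plate z hist',np.histogram(Q[:,2],np.arange(-.002,.1,.004)))
    T=Q[Q[:,2]>.071];print('boxtop',len(T),T.mean(0).round(4),cv2.minAreaRect((T[:,:2]*1000).astype(np.float32)),np.median(T[:,2]))
E
```

```text
top plate brass [384.65 220.24] 34 [ 0.5585 -0.1909  0.0205] [0.0129 0.0043 0.0039]
top plate brass [355.29 226.79] 42 [ 0.5335 -0.0928  0.0188] [0.0133 0.0042 0.0067]
top mount brass [246.12 230.81] 16 [0.4964 0.2542 0.125 ] [0.006  0.0042 0.0076]
top mount brass [277.38 245.62] 13 [0.4513 0.1542 0.1264] [0.0067 0.0027 0.002 ]
mount z hist (array([  0,   0,   0,   0,   0,   0,   8,  16,  26,  20,  81, 325, 289,
        62,  34,  18,   6,  15,  46,  29,   6,   0,   0,   0,   0,   0,
         0]), array([0.05 , 0.054, 0.058, 0.062, 0.066, 0.07 , 0.074, 0.078, 0.082,
       0.086, 0.09 , 0.094, 0.098, 0.102, 0.106, 0.11 , 0.114, 0.118,
       0.122, 0.126, 0.13 , 0.134, 0.138, 0.142, 0.146, 0.15 , 0.154,
       0.158]))
plate z hist (array([1061,  782,  331,   86,   95,  230,  124,   14,    5,    2,    2,
          4,    3,    5,    4,   17,    8,   20,   73,   57,   16,    0,
          0,    0,    0]), array([-0.002,  0.002,  0.006,  0.01 ,  0.014,  0.018,  0.022,  0.026,
        0.03 ,  0.034,  0.038,  0.042,  0.046,  0.05 ,  0.054,  0.058,
        0.062,  0.066,  0.07 ,  0.074,  0.0
[... 987 characters left out ...]
02, 0.106, 0.11 , 0.114, 0.118,
       0.122, 0.126, 0.13 , 0.134, 0.138, 0.142, 0.146, 0.15 , 0.154,
       0.158]))
plate z hist (array([1649,  728,  357,   10,   40,  313,   98,   10,    4,   11,    6,
         16,   12,   11,   14,   18,   19,   15,   77,   71,    0,    0,
          0,    0,    0]), array([-0.002,  0.002,  0.006,  0.01 ,  0.014,  0.018,  0.022,  0.026,
        0.03 ,  0.034,  0.038,  0.042,  0.046,  0.05 ,  0.054,  0.058,
        0.062,  0.066,  0.07 ,  0.074,  0.078,  0.082,  0.086,  0.09 ,
        0.094,  0.098]))
boxtop 136 [ 0.542  -0.1422  0.074 ] ((542.300048828125, -143.12960815429688), (33.94166564941406, 51.84989929199219), 16.111684799194336) 0.0741084073524107
```

```bash
python3 - <<'E'
from m import *
W={'top':dict(plate=(340,198,406,250),mount=(234,212,300,264)),'side':dict(plate=(327,165,393,220),mount=(297,245,370,315))}
F={n:load('a',n) for n in W}
B={n:{k:[c for c,a,l in blobs(masks(F[n])['brass'],*w) if a>8] for k,w in W[n].items()} for n in W}
def yaw(a,b): # a=+y point
    d=np.array(a)-b;return np.degrees(np.arctan2(-d[0],d[1]))
def tri(p,q):
    A=[]
    for f,u in((F['top'],p),(F['side'],q)):
        M=f['intrinsics']@np.c_[f['R'],f['t']];A.append((M,u))
    X=cv2.triangulatePoints(A[0][0],A[1][0],A[0][1].reshape(2,1),A[1][1].reshape(2,1))[:,0];return X[:3]/X[3]
t=B['top'];s=B['side']
print('left roller',tri(t['mount'][0],s['mount'][1]),'right',tri(t['mount'][1],s['mount'][0]))
print('left pin',tri(t['plate'][1],s['plate'][-1]))
for n in W:
    m=sorted(B[n]['mount'],key=lambda c:c[0]);L,R=[ray(F[n],*c,.125) for c in m];print(n,'rollers',L,R,'mid',(L+R)/2,yaw(L[:2],R[:2]))
p=sorted(t['plate'],key=lambda c:c[0]);L,R=[ray(F['top'],*c,.021) for c in p];print('pins',L,R,(L+R)/2,yaw(L[:2],R[:2]))
for n in W:
    f=F[n];P=pts(f);x0,y0,x1,y1=W[n]['mount'];hsv=cv2.cvtColor(f['color'],cv2.COLOR_RGB2HSV)
    m=np.zeros(P.shape[:2],bool);m[y0:y1,x0:x1]=1
    m&=(np.abs(P[...,2]-.0985)<.006)&(hsv[...,1]<60)
    m=cv2.morphologyEx(m.astype(np.uint8),cv2.MORPH_OPEN,np.ones((3,3)));v,u=np.nonzero(m)
    Q=np.array([ray(f,a,b,.0985)[:2] for a,b in zip(u,v)])
    print(n,'head',cv2.minAreaRect((Q*1000).astype(np.float32)),Q.mean(0),np.median(P[m>0][:,2]))
    # ball tops: local depth
    pl=(np.abs(P[...,2]-.108)<.005); 
    mm=np.zeros_like(pl);mm[y0:y1,x0:x1]=pl[y0:y1,x0:x1];mm&=np.linalg.norm(P[...,:2]-[.4735,.2042],axis=-1)<.037
    for c,a,l in blobs(mm,*W[n]['mount'],amin=3): print('ball',c,a,np.nanmedian(P[l],0).round(4), np.nanmax(P[l][:,2]))
    # plate top face
    x0,y0,x1,y1=W[n]['plate'];m=np.zeros(P.shape[:2],bool);m[y0:y1,x0:x1]=1
    m&=(hsv[...,1]<60)&(hsv[...,2]>100)&(np.abs(P[...,2]-.0215)<.008);cv2.imwrite(f'pics/pm{n}.png',m*255)
    v,u=np.nonzero(m);Q=np.array([ray(f,a,b,.022)[:2] for a,b in zip(u,v)])
    print(n,'plate',cv2.minAreaRect((Q*1000).astype(np.float32)),np.median(P[m][:,2]))
E
```

```text
left roller [0.4948456  0.25360564 0.12576592] right [0.45175974 0.15387036 0.12358561]
left pin [ 0.53117747 -0.09309233  0.02015168]
top rollers [0.49577989 0.25397481 0.125     ] [0.45221016 0.1538124  0.125     ] mid [0.47399502 0.2038936  0.125     ] -23.50860013671487
side rollers [0.49388799 0.2530745  0.125     ] [0.45064348 0.15461735 0.125     ] mid [0.47226573 0.20384593 0.125     ] -23.712121482090964
pins [ 0.53271777 -0.0927593   0.021     ] [ 0.55770172 -0.19136993  0.021     ] [ 0.54520975 -0.14206461  0.021     ] 14.217271963246425
top head ((474.4057312011719, 202.18243408203125), (90.50142669677734, 82.65431213378906), 67.44747924804688) [0.47486372 0.20168014] 0.09792319733720703
ball [258.25 231.5 ] 12 [0.4968 0.2191 0.1092] 0.1127446752138148
ball [271.69 238.06] 16 [0.4773 0.1744 0.1083] 0.11134633814830878
ball [258.93 246.71] 14 [0.4478 0.2133 0.108 ] 0.11043112423616783
top plate ((545.568115234375, -142.84674072265625), (82.09783172607422, 93.71659851074219), 15.618016242980957) 0.02036706313314051
side head ((477.4402770996094, 216.5069580078125), (121.67866516113281, 84.49202728271484), 66.861083984375) [0.47351785 0.20380061] 0.09835206709791894
ball [335.25 268.32] 28 [0.4752 0.1755 0.1093] 0.11291375364139002
ball [319.32 280.61] 28 [0.4936 0.2206 0.108 ] 0.11188513251438355
ball [339.6  286.83] 30 [0.4459 0.2155 0.1093] 0.11242492057007772
side plate ((543.868896484375, -143.26686096191406), (82.50397491455078, 101.11856842041016), 16.61917495727539) 0.020669142084248745[ WARN:0@0.770] global loadsave.cpp:1063 imwrite_ Unsupported depth image for selected encoder is fallbacked to CV_8U.
```

```bash
cat > go.py <<'E'
import sys
from h import *
from scipy.spatial.transform import Rotation as Ro
def st():
    o=r.get_obs();R=Ro.from_rotvec(o['orientation']).as_matrix()
    yaw=np.degrees(np.arctan2(R[1,0],R[0,0]))
    print('t',round(o['clock'],2),'tcp',o['tcp_pos'].round(4),'yaw',yaw.round(2),'zax',R[:,2].round(4),'F',o['contact_force'].round(2),'M',o['moment'].round(2),'w',round(o['grip_width'],4),'j',o['joints'].round(2))
    return o,R,yaw
# target grasp point x y z yaw -> shift in tool axes/0.12, level+yaw twist/120deg
def need(x,y,z,yaw):
    o,R,_=st();g=np.array([x,y,z+r.hold_point_z])
    c,s=np.cos(np.radians(yaw)),np.sin(np.radians(yaw))
    Rt=np.array([[c,s,0],[s,-c,0],[0,0,-1]])
    print('dp total(scaled)',(R.T@(g-o['tcp_pos'])/.12).round(3),'twist total',(Ro.from_matrix(R.T@Rt).as_rotvec()/np.radians(120)).round(4),'mm',((g-o['tcp_pos'])*1000).round(1))
if len(sys.argv)>1: need(*map(float,sys.argv[1:5]))
elif sys.argv[0].endswith('go.py'): st()
E
python3 go.py .545 -.1425 .25 15
```

```text
t 0.1 tcp [0.1896 0.6476 0.4038] yaw 73.68 zax [-3.0e-04 -1.6e-03 -1.0e+00] F [ 0.41 -1.09  0.16] M [ 0.02 -0.03  0.05] w 0.0854 j [-1.39  0.48  0.02  1.56 -0.01  1.11 -0.08]
dp total(scaled) [-5.486e+00  4.692e+00  2.000e-03] twist total [0.0005 0.0007 0.489 ] mm [ 355.4 -790.1    0.9]
```

Request:
{"name": "apply_moves", "arguments": {
  "dp": [
    [0,0,0],
    [0,0,0],
    [0,0,0],
    [0,0,0],
    [0,0,0],
    [0,0,0],
    [0,0,0]
  ],
  "twist": [
    [0,0,0.07],
    [0,0,0.07],
    [0,0,0.07],
    [0,0,0.07],
    [0,0,0.07],
    [0,0,0.07],
    [0,0,0.07]
  ],
  "jaw": [0,0,0,0,0,0,0]
}}

```text
clock: 0.8
tcp_pos: [0.1895, 0.6462, 0.3997]
orientation: [3.111, 0.367, -0.005]
contact_force: [0.3, 0.5, -0.7]
grip_width: 0.0858
```

```bash
python3 go.py .545 -.1425 .25 15
```

```text
t 0.8 tcp [0.1895 0.6462 0.3997] yaw 13.44 zax [-0.0024 -0.009  -1.    ] F [ 0.29  0.48 -0.69] M [-0.01 -0.   -0.02] w 0.0858 j [-1.55  0.49  0.25  1.57 -0.13  1.11 -1.04]
dp total(scaled) [1.353 7.082 0.01 ] twist total [ 0.0039  0.0022 -0.013 ] mm [ 355.5 -788.7    5. ]
```

Request:
{"name": "apply_moves", "arguments": {
  "dp": [
    [0.04,0.2,-0.005],
    [0.075,0.39,-0.005],
    [0.075,0.39,-0.005],
    [0.075,0.39,-0.005],
    [0.075,0.39,-0.005],
    [0.075,0.39,-0.005],
    [0.075,0.39,-0.005],
    [0.075,0.39,-0.005],
    [0.075,0.39,-0.005],
    [0.075,0.39,-0.005],
    [0.075,0.39,-0.005],
    [0.075,0.39,-0.005],
    [0.075,0.39,-0.005],
    [0.075,0.39,-0.005],
    [0.075,0.39,-0.005],
    [0.04,0.2,0],
    [0.04,0.2,0],
    [0,0,0]
  ],
  "twist": [
    [0,0,0],
    [0,0,0],
    [0,0,0],
    [0,0,0],
    [0,0,0],
    [0,0,0],
    [0,0,0],
    [0,0,0],
    [0,0,0],
    [0,0,0],
    [0,0,0],
    [0,0,0],
    [0,0,0],
    [0,0,0],
    [0,0,0],
    [0,0,0],
    [0,0,0],
    [0,0,0]
  ],
  "jaw": [0,0,0,0,0,0,0,0,0,0,0,0,0,0,0,0,0,0]
}}

```text
clock: 2.6
tcp_pos: [0.4998, -0.0566, 0.4103]
orientation: [3.109, 0.367, -0.008]
contact_force: [-0.3, 0.6, 0.6]
grip_width: 0.0858
```

```bash
python3 go.py .545 -.1425 .25 15
```

```text
t 2.6 tcp [ 0.4998 -0.0566  0.4103] yaw 13.46 zax [-0.0041 -0.0116 -0.9999] F [-0.29  0.65  0.63] M [ 0.05 -0.02 -0.03] w 0.0858 j [-0.64  0.22  0.74  1.99 -0.16  1.    0.4 ]
dp total(scaled) [0.2   0.784 0.053] twist total [ 0.0049  0.0032 -0.0128] mm [ 45.2 -85.9  -5.6]
```

Request:
{"name": "apply_moves", "arguments": {
  "dp": [
    [0.05,0.2,0.1],
    [0.05,0.2,0.2],
    [0.05,0.2,0.3],
    [0.05,0.18,0.3],
    [0,0,0.2],
    [0,0,0]
  ],
  "twist": [
    [0.005,0.003,-0.013],
    [0,0,0],
    [0,0,0],
    [0,0,0],
    [0,0,0],
    [0,0,0]
  ],
  "jaw": [0,0,0,0,0,0]
}}

```text
clock: 3.2
tcp_pos: [0.5489, -0.1387, 0.2728]
orientation: [-3.108, -0.421, 0.0]
contact_force: [0.5, 0.5, 0.5]
grip_width: 0.0854
```

```bash
python3 go.py .545 -.1425 .05 15; python3 - <<'E'
from m import *
f=grab('top','b');g=grab('side','b')
a=cv2.resize(f['color'][170:270,320:420],(400,400));b=cv2.resize(g['color'][130:230,310:410],(400,400))
cv2.imwrite('pics/z2.png',np.hstack([a,b])[:,:,::-1])
E
```

```text
t 3.2 tcp [ 0.5489 -0.1387  0.2728] yaw 15.42 zax [-8.0e-04  5.3e-03 -1.0e+00] F [0.51 0.46 0.55] M [0.05 0.02 0.04] w 0.0854 j [-0.32  0.53  0.61  1.96 -0.43  0.78  0.81]
dp total(scaled) [-0.04   0.025  0.567] twist total [-0.0025 -0.0003  0.0035] mm [ -3.9  -3.8 -68.1]
```

View pics/z2.png

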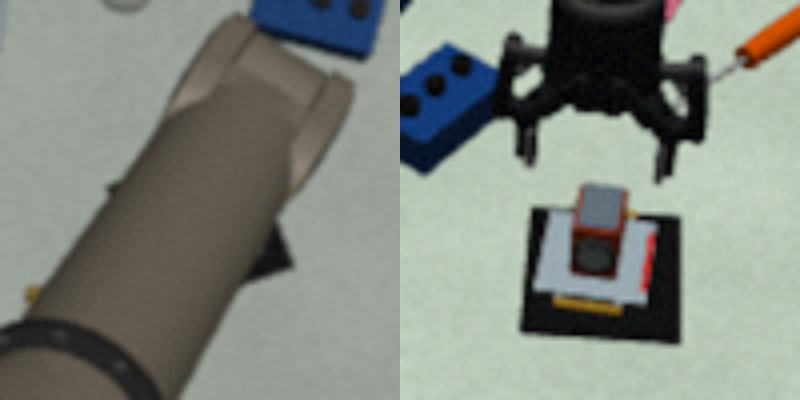

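The side view shows the open jaws above the box and straddling it across x. I'll correct by 4 mm and descend.

Request:
{"name": "apply_moves", "arguments": {
  "dp": [
    [-0.04,0.025,0.1],
    [0,0,0.15],
    [0,0,0.15],
    [0,0,0.12],
    [0,0,0]
  ],
  "twist": [
    [-0.0025,0,-0.003],
    [0,0,0],
    [0,0,0],
    [0,0,0],
    [0,0,0]
  ],
  "jaw": [0,0,0,0,0]
}}

```text
clock: 3.8
tcp_pos: [0.5482, -0.1414, 0.217]
orientation: [3.107, 0.441, 0.028]
contact_force: [-0.6, 0.4, 0.3]
grip_width: 0.0855
```

```bash
python3 go.py .545 -.1425 .05 15
```

```text
t 3.8 tcp [ 0.5482 -0.1414  0.217 ] yaw 16.16 zax [ 1.800e-02 -4.000e-04 -9.998e-01] F [-0.63  0.36  0.33] M [ 0.02 -0.03 -0.01] w 0.0855 j [-0.26  0.61  0.54  1.99 -0.51  0.66  0.88]
dp total(scaled) [-0.03   0.     0.102] twist total [ 0.0025 -0.0082  0.0096] mm [ -3.2  -1.1 -12.3]
```

Request:
{"name": "apply_moves", "arguments": {
  "dp": [
    [-0.03,0,0.05],
    [0,0,0.06],
    [0,0,0]
  ],
  "twist": [
    [0.0025,-0.008,0.01],
    [0,0,0],
    [0,0,0]
  ],
  "jaw": [0,0,0]
}}

```text
clock: 4.1
tcp_pos: [0.5451, -0.1425, 0.2045]
orientation: [3.115, 0.407, 0.003]
contact_force: [-0.6, -0.3, 0.6]
grip_width: 0.0856
```

```bash
python3 go.py .545 -.1425 .05 15
```

```text
t 4.1 tcp [ 0.5451 -0.1425  0.2045] yaw 14.87 zax [ 0.0017  0.     -1.    ] F [-0.65 -0.25  0.64] M [-0.01 -0.    0.06] w 0.0856 j [-0.26  0.63  0.53  2.   -0.52  0.65  0.87]
dp total(scaled) [-0.001 -0.    -0.002] twist total [ 0.0002 -0.0008 -0.001 ] mm [-0.1  0.   0.2]
```

Aligned with the box. Now I'll close.

Request:
{"name": "apply_moves", "arguments": {
  "dp": [
    [0,0,0],
    [0,0,0],
    [0,0,0],
    [0,0,0],
    [0,0,0],
    [0,0,0],
    [0,0,0],
    [0,0,0]
  ],
  "twist": [
    [0,0,0],
    [0,0,0],
    [0,0,0],
    [0,0,0],
    [0,0,0],
    [0,0,0],
    [0,0,0],
    [0,0,0]
  ],
  "jaw": [60,120,255,255,255,255,255,255],
  "grip_force": 50
}}

```text
clock: 4.9
tcp_pos: [0.5455, -0.1428, 0.2054]
orientation: [3.114, 0.407, 0.005]
contact_force: [-0.3, -0.1, -0.5]
grip_width: 0.0355
```

```bash
python3 go.py .545 -.1425 .05 15
```

```text
t 4.9 tcp [ 0.5455 -0.1428  0.2054] yaw 14.88 zax [ 3.1e-03 -3.0e-04 -1.0e+00] F [-0.34 -0.06 -0.47] M [-0.02  0.1   0.  ] w 0.0355 j [-0.26  0.63  0.53  2.   -0.52  0.65  0.87]
dp total(scaled) [-0.003 -0.004  0.006] twist total [ 0.0005 -0.0014 -0.001 ] mm [-0.5  0.3 -0.7]
```

Request:
{"name": "apply_moves", "arguments": {
  "dp": [
    [0,0,-0.1],
    [0,0,-0.15],
    [0,0,-0.25],
    [0,0,-0.3],
    [0,0,-0.3],
    [0,0,-0.3],
    [0,0,-0.2],
    [0,0,-0.1],
    [0,0,0],
    [0,0,0]
  ],
  "twist": [
    [0,0,0],
    [0,0,0],
    [0,0,0],
    [0,0,0],
    [0,0,0],
    [0,0,0],
    [0,0,0],
    [0,0,0],
    [0,0,0],
    [0,0,0]
  ],
  "jaw": [255,255,255,255,255,255,255,255,255,255]
}}

```text
clock: 5.9
tcp_pos: [0.5419, -0.1427, 0.4184]
orientation: [-3.113, -0.402, 0.007]
contact_force: [0.1, -0.2, -3.9]
grip_width: 0.0351
```

```bash
python3 go.py .473 .2035 .235 -23.3; python3 - <<'E'
from m import *
g=grab('side','c')
b=cv2.resize(g['color'][100:250,260:460],(800,600))
cv2.imwrite('pics/z3.png',b[:,:,::-1])
E
```

```text
t 5.9 tcp [ 0.5419 -0.1427  0.4184] yaw 14.73 zax [-0.0045  0.0024 -1.    ] F [ 0.09 -0.21 -3.87] M [ 0.01 -0.07  0.01] w 0.0351 j [-0.45  0.34  0.75  1.85 -0.26  1.06  0.67]
dp total(scaled) [ 0.179 -2.935  0.249] twist total [-0.001   0.0023  0.3169] mm [-68.9 346.2 -28.7]
```

View pics/z3.png

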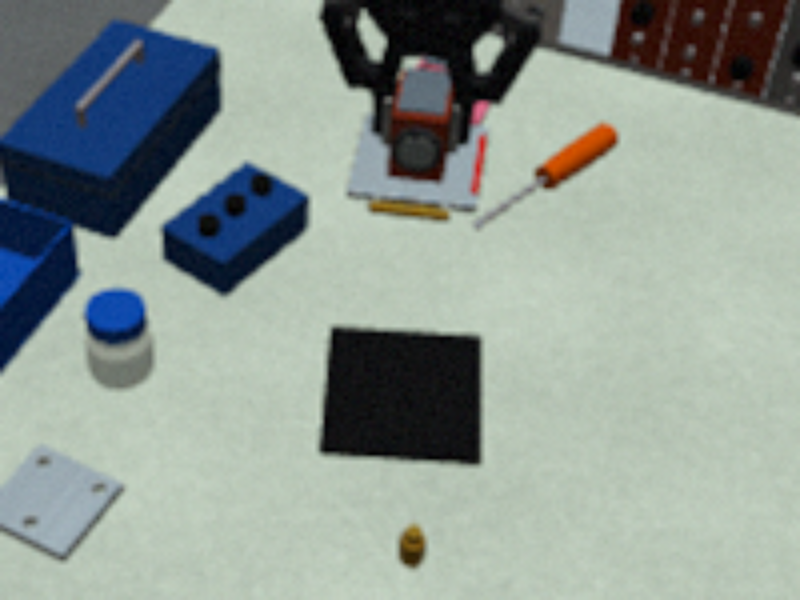

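The plate is held level and the mat is clear. Next I turn the plate to the mount's yaw.

Request:
{"name": "apply_moves", "arguments": {
  "dp": [
    [0,0,0],
    [0,0,0],
    [0,0,0],
    [0,0,0],
    [0,0,0],
    [0,0,0],
    [0,0,0],
    [0,0,0]
  ],
  "twist": [
    [0,0,0.03],
    [0,0,0.05],
    [0,0,0.06],
    [0,0,0.06],
    [0,0,0.06],
    [0,0,0.04],
    [0,0,0.017],
    [0,0,0]
  ],
  "jaw": [255,255,255,255,255,255,255,255]
}}

```text
clock: 6.75
tcp_pos: [0.5383, -0.1408, 0.405]
orientation: [3.063, -0.678, -0.044]
contact_force: [-0.4, 0.3, -4.3]
grip_width: 0.0353
```

```bash
python3 go.py .473 .2035 .235 -23.3
```

```text
t 6.75 tcp [ 0.5383 -0.1408  0.405 ] yaw -24.98 zax [-0.0284  0.0016 -0.9996] F [-0.43  0.31 -4.25] M [-0.05 -0.   -0.  ] w 0.0353 j [-0.56  0.4   0.92  1.88 -0.35  1.07  0.06]
dp total(scaled) [-1.701 -2.373  0.148] twist total [ 0.0048  0.0127 -0.014 ] mm [-65.3 344.3 -15.3]
```

Request:
{"name": "apply_moves", "arguments": {
  "dp": [
    [-0.06,-0.1,-0.01],
    [-0.12,-0.17,-0.01],
    [-0.17,-0.24,-0.01],
    [-0.17,-0.24,-0.01],
    [-0.17,-0.24,-0.01],
    [-0.17,-0.24,-0.01],
    [-0.17,-0.24,-0.01],
    [-0.17,-0.24,-0.01],
    [-0.17,-0.24,0],
    [-0.12,-0.17,0],
    [-0.06,-0.1,0],
    [0,0,0]
  ],
  "twist": [
    [0.005,0.012,-0.014],
    [0,0,0],
    [0,0,0],
    [0,0,0],
    [0,0,0],
    [0,0,0],
    [0,0,0],
    [0,0,0],
    [0,0,0],
    [0,0,0],
    [0,0,0],
    [0,0,0]
  ],
  "jaw": [255,255,255,255,255,255,255,255,255,255,255,255]
}}

```text
clock: 7.95
tcp_pos: [0.4652, 0.1883, 0.4041]
orientation: [3.069, -0.614, -0.021]
contact_force: [-0.2, -0.2, -2.2]
grip_width: 0.0356
```

```bash
python3 go.py .473 .2035 .21 -23.3
```

```text
t 7.95 tcp [0.4652 0.1883 0.4041] yaw -22.64 zax [-0.0156 -0.0093 -0.9998] F [-0.15 -0.22 -2.25] M [ 0.   -0.1   0.01] w 0.0356 j [-1.26  0.26  0.9   2.   -0.24  1.01 -0.64]
dp total(scaled) [ 0.015 -0.147  0.326] twist total [0.007  0.0051 0.0055] mm [  7.8  15.2 -39.4]
```

Request:
{"name": "apply_moves", "arguments": {
  "dp": [
    [0.01,-0.07,0.1],
    [0.005,-0.07,0.1],
    [0,0,0.1],
    [0,0,0],
    [0,0,0]
  ],
  "twist": [
    [0.007,0.005,0.005],
    [0,0,0],
    [0,0,0],
    [0,0,0],
    [0,0,0]
  ],
  "jaw": [255,255,255,255,255]
}}

```text
clock: 8.45
tcp_pos: [0.4748, 0.1966, 0.3657]
orientation: [3.071, -0.641, 0.0]
contact_force: [0.8, -0.6, -2.6]
grip_width: 0.0356
```

```bash
python3 go.py .473 .2035 .18 -23.3; python3 - <<'E'
from m import *
f=grab('top','d');g=grab('side','d')
a=cv2.resize(f['color'][190:280,220:320],(400,360),interpolation=cv2.INTER_CUBIC);b=cv2.resize(g['color'][225:315,280:380],(400,360),interpolation=cv2.INTER_CUBIC)
cv2.imwrite('pics/z4.png',np.hstack([a,b])[:,:,::-1])
E
```

```text
t 8.45 tcp [0.4748 0.1966 0.3657] yaw -23.59 zax [-6.0e-04 -3.9e-03 -1.0e+00] F [ 0.79 -0.56 -2.62] M [-0.01  0.01  0.09] w 0.0356 j [-1.21  0.34  0.86  2.02 -0.32  0.92 -0.59]
dp total(scaled) [-0.037 -0.048  0.258] twist total [ 0.0018 -0.0005 -0.0024] mm [ -1.8   6.9 -31. ]
```

View pics/z4.png

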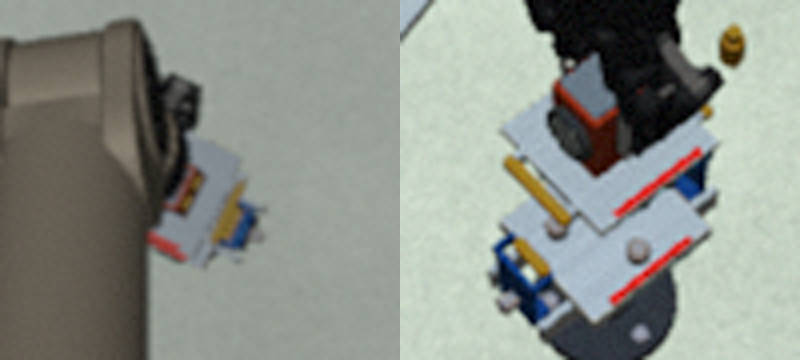

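The side view shows the plate above the head, with both red stripes on the same side and parallel. I'll check the pin positions against the prediction from the gripper.

```bash
cat > chk.py <<'E'
from m import *
import sys
from scipy.spatial.transform import Rotation as Ro
def chk(tag):
    o=r.get_obs();R=Ro.from_rotvec(o['orientation']).as_matrix();g=o['tcp_pos']+R[:,2]*r.hold_point_z
    Rp=np.c_[R[:,0],-R[:,1],-R[:,2]]
    print('grip',g.round(4))
    for n in('top','side'):
        f=load(tag,n)
        for nm,q in(('pinL',(0,.05,-.031)),('pinR',(0,-.05,-.031)),('stripe',(-.042,0,-.031))):
            print(n,nm,proj(f,g+Rp@np.array(q)).round(1))
        w=(240,205,300,270) if n=='top' else (290,245,375,315)
        P=pts(f)
        for c in('brass','red'):
            for ce,a,l in blobs(masks(f)[c],*w): print('  ',n,c,ce,a,np.nanmedian(P[l],0).round(4))
if __name__=='__main__': chk(sys.argv[1])
E
python3 chk.py d
```

```text
grip [0.4746 0.1963 0.2113]
top pinL [246.6 228.9]
top pinR [276.4 243. ]
top stripe [255.1 248.6]
   top brass [268.5 235.5] 6 [0.4714 0.1692 0.2222]
   top brass [276.61 244.03] 38 [0.453  0.1516 0.1787]
   top brass [266. 240.] 7 [0.4579 0.1753 0.2249]
side pinL [313.5 271.5]
side pinR [348.8 245.4]
side stripe [344.9 271.2]
   side brass [356.17 252.17] 6 [0.4329 0.1595 0.1811]
   side brass [313.63 272.  ] 65 [0.4947 0.2429 0.1804]
   side brass [312.24 288.91] 33 [0.494  0.2525 0.1253]
   side red [343.96 270.24] 25 [0.4382 0.2131 0.1813]
   side red [342.42 291.96] 24 [0.4368 0.219  0.0992]
```

Request:
{"name": "apply_moves", "arguments": {
  "dp": [
    [-0.035,-0.045,0.05],
    [0,0,0.08],
    [0,0,0.08],
    [0,0,0],
    [0,0,0]
  ],
  "twist": [
    [0.002,0,-0.002],
    [0,0,0],
    [0,0,0],
    [0,0,0],
    [0,0,0]
  ],
  "jaw": [255,255,255,255,255]
}}

```text
clock: 9.05
tcp_pos: [0.4729, 0.204, 0.3393]
orientation: [-3.074, 0.633, -0.003]
contact_force: [0.3, -0.7, -3.3]
grip_width: 0.0356
```

```bash
python3 go.py .4729 .203 .165 -23.3
```

```text
t 9.05 tcp [0.4729 0.204  0.3393] yaw -23.28 zax [ 0.0023  0.0023 -1.    ] F [ 0.25 -0.65 -3.32] M [-0.03  0.03 -0.05] w 0.0356 j [-1.18  0.38  0.82  2.04 -0.37  0.87 -0.56]
dp total(scaled) [0.003 0.008 0.163] twist total [-0.0014 -0.0005  0.0002] mm [  0.   -1.  -19.6]
```

Request:
{"name": "apply_moves", "arguments": {
  "dp": [
    [0.003,0.008,0.05],
    [0,0,0.05],
    [0,0,0.03],
    [0,0,0]
  ],
  "twist": [
    [-0.001,0,0],
    [0,0,0],
    [0,0,0],
    [0,0,0]
  ],
  "jaw": [255,255,255,255]
}}

```text
clock: 9.45
tcp_pos: [0.473, 0.2028, 0.3224]
orientation: [-3.076, 0.634, -0.002]
contact_force: [-0.2, -0.2, -2.7]
grip_width: 0.0355
```

```bash
python3 go.py .4729 .203 .163 -23.3; python3 - <<'E'
from m import *
f=grab('top','e');g=grab('side','e')
a=cv2.resize(f['color'][190:280,220:320],(400,360),interpolation=cv2.INTER_CUBIC);b=cv2.resize(g['color'][225:315,280:380],(400,360),interpolation=cv2.INTER_CUBIC)
cv2.imwrite('pics/z5.png',np.hstack([a,b])[:,:,::-1])
E
python3 chk.py e
```

```text
t 9.45 tcp [0.473  0.2028 0.3224] yaw -23.29 zax [ 1.6e-03  3.0e-04 -1.0e+00] F [-0.24 -0.21 -2.66] M [ 0.   -0.09  0.01] w 0.0355 j [-1.16  0.41  0.8   2.05 -0.39  0.83 -0.54]
dp total(scaled) [-0.001 -0.001  0.04 ] twist total [-0.0004 -0.0007  0.0001] mm [-0.1  0.2 -4.7]
grip [0.4735 0.203  0.1682]
top pinL [247.  231.1]
top pinR [275.9 244.7]
top stripe [255.3 250.2]
   top brass [267.89 237.44] 9 [0.4708 0.1762 0.1826]
   top brass [276.41 244.89] 37 [0.4525 0.1548 0.1361]
   top brass [265.83 242.  ] 6 [0.4564 0.1821 0.1797]
side pinL [313.2 284.6]
side pinR [347.2 258.7]
side stripe [343.5 284.2]
   side brass [313.05 286.69] 98 [0.4933 0.2512 0.1355]
   side red [342.73 283.27] 26 [0.4378 0.2189 0.1381]
   side red [342.2  292.16] 25 [0.4369 0.2191 0.1003]
```

View pics/z5.png

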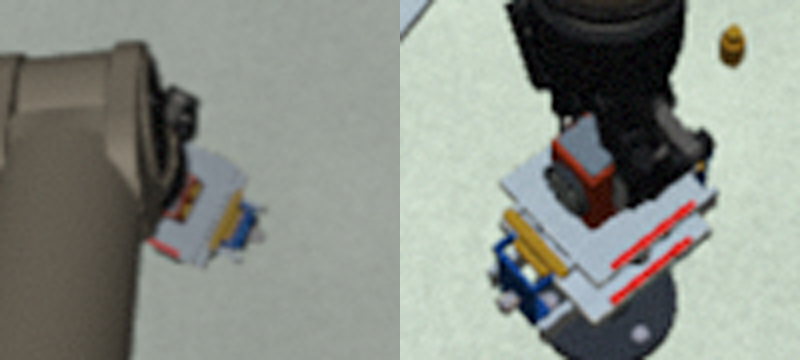

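Stripes agree within about 1 mm. Now I'll feel the plate down in small rows.

Request:
{"name": "apply_moves", "arguments": {
  "dp": [
    [-0.004,0,0.02],
    [0,0,0.015],
    [0,0,0.015],
    [0,0,0]
  ],
  "twist": [
    [0,0,0],
    [0,0,0],
    [0,0,0],
    [0,0,0]
  ],
  "jaw": [255,255,255,255]
}}

```text
clock: 9.95
tcp_pos: [0.4733, 0.2032, 0.3179]
orientation: [-3.074, 0.634, -0.004]
contact_force: [-3.9, -1.4, 1.6]
grip_width: 0.0352
```

```bash
python3 go.py .4728 .203 .148 -23.3
```

```text
t 9.95 tcp [0.4733 0.2032 0.3179] yaw -23.3 zax [ 0.0032  0.0026 -1.    ] F [-3.88 -1.37  1.61] M [-0.19  0.57  0.01] w 0.0352 j [-1.15  0.41  0.79  2.06 -0.4   0.82 -0.53]
dp total(scaled) [-0.004  0.004  0.126] twist total [-0.0017 -0.0009  0.    ] mm [ -0.5  -0.2 -15.2]
```

Request:
{"name": "apply_moves", "arguments": {
  "dp": [
    [0,0,0.02],
    [0,0,0.02]
  ],
  "twist": [
    [0,0,0],
    [0,0,0]
  ],
  "jaw": [255,255]
}}

```text
clock: 10.15
tcp_pos: [0.4736, 0.2035, 0.314]
orientation: [-3.072, 0.633, -0.004]
contact_force: [-1.9, -1.0, 2.2]
grip_width: 0.0355
```

```bash
python3 go.py .4728 .203 .148 -23.3
```

```text
t 10.15 tcp [0.4736 0.2035 0.314 ] yaw -23.28 zax [ 0.0033  0.0045 -1.    ] F [-1.93 -1.01  2.16] M [-0.14  0.48 -0.02] w 0.0355 j [-1.15  0.42  0.79  2.06 -0.41  0.81 -0.52]
dp total(scaled) [-0.005  0.007  0.094] twist total [-0.0026 -0.0006  0.0001] mm [ -0.8  -0.5 -11.3]
```

Request:
{"name": "apply_moves", "arguments": {
  "dp": [
    [-0.006,0.004,0.02],
    [0,0,0.02]
  ],
  "twist": [
    [-0.002,0,0],
    [-0.001,0,0]
  ],
  "jaw": [255,255]
}}

```text
clock: 10.35
tcp_pos: [0.473, 0.203, 0.3089]
orientation: [3.076, -0.634, 0.004]
contact_force: [0.8, -0.6, -5.5]
grip_width: 0.0358
```

```bash
python3 go.py .4728 .203 .148 -23.3
```

```text
t 10.35 tcp [0.473  0.203  0.3089] yaw -23.29 zax [ 0.0021 -0.0018 -1.    ] F [ 0.82 -0.6  -5.53] M [-0.01 -0.05  0.08] w 0.0358 j [-1.14  0.43  0.78  2.06 -0.42  0.81 -0.52]
dp total(scaled) [-0.002  0.001  0.051] twist total [ 0.0004 -0.0013  0.0001] mm [-0.2  0.  -6.2]
```

Request:
{"name": "apply_moves", "arguments": {
  "dp": [
    [0,0,0.012],
    [0,0,0.012]
  ],
  "twist": [
    [0,-0.001,0],
    [0,0,0]
  ],
  "jaw": [255,255]
}}

```text
clock: 10.55
tcp_pos: [0.4732, 0.203, 0.3051]
orientation: [3.075, -0.634, 0.002]
contact_force: [-3.3, -1.1, 15.6]
grip_width: 0.0355
```

```bash
python3 go.py .4728 .203 .148 -23.3
```

```text
t 10.55 tcp [0.4732 0.203  0.3051] yaw -23.29 zax [ 0.001  -0.0021 -1.    ] F [-3.26 -1.06 15.6 ] M [-0.2   0.97  0.07] w 0.0355 j [-1.14  0.44  0.78  2.07 -0.42  0.8  -0.51]
dp total(scaled) [-0.003  0.001  0.02 ] twist total [ 0.0007 -0.0008  0.0001] mm [-0.4  0.  -2.4]
```

Hard stop at grip z ≈ 0.1504, 12–13 mm below first roller contact, as expected at home. I'll relax the push now.

Request:
{"name": "apply_moves", "arguments": {
  "dp": [
    [0,0,0]
  ],
  "twist": [
    [0,0,0]
  ],
  "jaw": [255]
}}

```text
clock: 10.65
tcp_pos: [0.4732, 0.203, 0.3051]
orientation: [3.075, -0.634, 0.002]
contact_force: [-1.4, -0.6, 3.1]
grip_width: 0.0354
```

```bash
python3 go.py .4728 .203 .148 -23.3;python3 - <<'E'
from m import *
f=grab('top','g');g=grab('side','g')
a=cv2.resize(f['color'][190:280,220:320],(400,360),interpolation=cv2.INTER_CUBIC);b=cv2.resize(g['color'][225:315,280:380],(400,360),interpolation=cv2.INTER_CUBIC)
cv2.imwrite('pics/z6.png',np.hstack([a,b])[:,:,::-1])
E
python3 chk.py g
```

```text
t 10.65 tcp [0.4732 0.203  0.3051] yaw -23.29 zax [ 5.0e-04 -2.2e-03 -1.0e+00] F [-1.41 -0.62  3.14] M [-0.24  0.4   0.08] w 0.0354 j [-1.14  0.44  0.78  2.07 -0.42  0.8  -0.51]
dp total(scaled) [-0.003  0.001  0.02 ] twist total [ 0.0008 -0.0006  0.0001] mm [-0.4  0.  -2.4]
grip [0.4733 0.2027 0.1505]
top pinL [248.1 231.9]
top pinR [276.7 245.3]
top stripe [256.3 250.8]
   top brass [268.83 238.  ] 6 [0.4704 0.1756 0.1652]
   top brass [277.16 245.22] 32 [0.4537 0.1544 0.1245]
   top brass [266.57 242.71] 7 [0.4557 0.1813 0.1618]
side pinL [313.7 288.6]
side pinR [347.1 262.8]
side stripe [343.5 288.2]
   side brass [313.48 289.68] 75 [0.4928 0.253  0.1249]
   side red [342.91 286.91] 23 [0.4375 0.2187 0.1204]
   side red [342.21 291.93] 29 [0.4369 0.2181 0.0992]
```

View pics/z6.png

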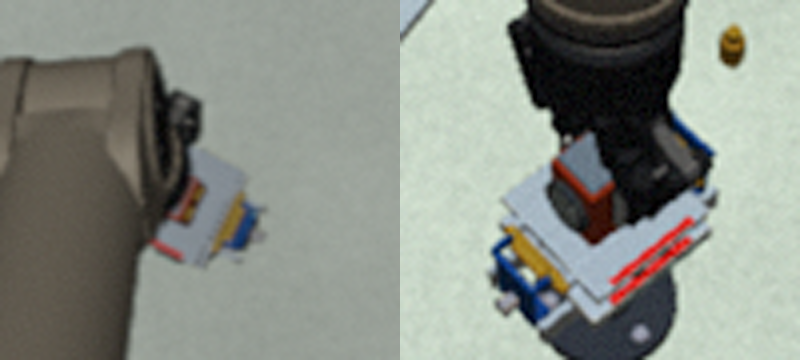

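The plate is down between the clips and the stripes are parallel. I'll open the jaws without moving the arm and look again.

Request:
{"name": "apply_moves", "arguments": {
  "dp": [
    [0,0,0],
    [0,0,0],
    [0,0,0],
    [0,0,0],
    [0,0,0],
    [0,0,0]
  ],
  "twist": [
    [0,0,0],
    [0,0,0],
    [0,0,0],
    [0,0,0],
    [0,0,0],
    [0,0,0]
  ],
  "jaw": [120,60,0,0,0,0]
}}

```text
clock: 11.35
tcp_pos: [0.4736, 0.2035, 0.3058]
orientation: [-3.077, 0.634, -0.004]
contact_force: [-0.3, -0.0, 0.1]
grip_width: 0.0853
```

```bash
python3 go.py .4728 .203 .2 -23.3
```

```text
t 11.35 tcp [0.4736 0.2035 0.3058] yaw -23.29 zax [ 2.3e-03 -5.0e-04 -1.0e+00] F [-0.28 -0.03  0.1 ] M [-0.03  0.03 -0.01] w 0.0853 j [-1.14  0.44  0.78  2.06 -0.42  0.8  -0.52]
dp total(scaled) [-0.003  0.006 -0.408] twist total [-0.0002 -0.0011  0.0001] mm [-0.8 -0.5 48.9]
```

Released cleanly. Next I lift straight up, then back off so the cameras can see the plate.

Request:
{"name": "apply_moves", "arguments": {
  "dp": [
    [0,0,-0.1],
    [0,0,-0.2],
    [0,0,-0.3],
    [0,0,-0.3],
    [0,0,-0.2],
    [0,-0.2,-0.1],
    [0,-0.35,0],
    [0,-0.35,0],
    [0,-0.35,0],
    [0,-0.35,0],
    [0,-0.2,0],
    [0,0,0]
  ],
  "twist": [
    [0,0,0],
    [0,0,0],
    [0,0,0],
    [0,0,0],
    [0,0,0],
    [0,0,0],
    [0,0,0],
    [0,0,0],
    [0,0,0],
    [0,0,0],
    [0,0,0],
    [0,0,0]
  ],
  "jaw": [0,0,0,0,0,0,0,0,0,0,0,0]
}}

```text
clock: 12.55
tcp_pos: [0.5627, 0.4053, 0.4662]
orientation: [-3.069, 0.642, -0.006]
contact_force: [-0.5, 0.3, -0.6]
grip_width: 0.0853
```

```bash
python3 go.py; python3 - <<'E'
from m import *
f=grab('top','k');g=grab('side','k')
a=cv2.resize(f['color'][190:280,220:320],(400,360),interpolation=cv2.INTER_CUBIC);b=cv2.resize(g['color'][225:315,280:380],(400,360),interpolation=cv2.INTER_CUBIC)
cv2.imwrite('pics/z7.png',np.hstack([a,b])[:,:,::-1])
cv2.imwrite('pics/z7s.png',g['color'][:,:,::-1])
ph=np.array([.473,.2033]);c,s=np.cos(np.radians(-23.3)),np.sin(np.radians(-23.3))
for n,f in(('top',f),('side',g)):
    P=pts(f);L=(P[...,:2]-ph)@np.array([[c,-s],[s,c]])
    x,y,z=L[...,0],L[...,1],P[...,2]
    m=(abs(x)<.038)&(abs(y)<.038)&((abs(x)>.023)|(abs(y)>.03))&(z>.108)&(z<.135)
    A=np.c_[x[m],y[m],np.ones(m.sum())];k=np.linalg.lstsq(A,z[m],rcond=None)[0]
    print(n,'plate face: slopes deg',np.degrees(k[:2]).round(2),'z',k[2].round(4),'n',m.sum(),'res',np.std(z[m]-A@k))
    m=(abs(x)<.025)&(abs(y)<.032)&(z>.165);print('boxtop',P[m].mean(0).round(4),np.median(z[m]),cv2.minAreaRect((P[m][:,:2]*1000).astype(np.float32)))
    for cc in('brass','red'):
        for ce,a,l in blobs(masks(f)[cc],*((234,205,300,270) if n=='top' else (290,245,375,315))): print('  ',n,cc,ce,a,np.nanmedian(P[l],0).round(4),'local',np.nanmedian(L[l],0).round(4))
E
```

```text
t 12.55 tcp [0.5627 0.4053 0.4662] yaw -23.63 zax [ 0.0052  0.0053 -1.    ] F [-0.46  0.34 -0.62] M [-0.06  0.   -0.  ] w 0.0853 j [-1.23  0.57  0.81  1.47 -0.42  1.27 -0.79]
top plate face: slopes deg [ 0.   -0.11] z 0.1202 n 279 res 0.002842257417416666
boxtop [0.4737 0.2018 0.173 ] 0.17345782520206676 ((474.18646240234375, 202.11111450195312), (57.74605941772461, 35.58783721923828), 66.74626922607422)
   top brass [247.05 231.02] 40 [0.4957 0.2513 0.1233] local [0.002 0.052]
   top brass [269. 238.] 5 [0.4713 0.1762 0.161 ] local [ 0.0092 -0.0256]
   top brass [277.19 244.97] 32 [0.4542 0.1544 0.1234] local [ 0.0022 -0.0517]
   top brass [266.4 242.8] 5 [0.4552 0.1831 0.1675] local [-0.0074 -0.0253]
side plate face: slopes deg [ 0.03 -0.4 ] z 0.1205 n 356 res 0.0012546521102685007
boxtop [0.471  0.2048 0.1731] 0.1734726661964241 ((472.46978759765625, 202.72853088378906), (49.371944427490234, 37.1175422668457), 65.83032989501953)
   side brass [348.35 262.74] 92 [0.4502 0.156  0.1216] local [-0.0033 -0.0522]
   side brass [313.39 289.57] 74 [0.493  0.253  0.1249] local [-0.0012  0.0521]
   side red [343.05 286.81] 21 [0.4369 0.2171 0.1209] local [-0.0389 -0.0016]
   side red [342.03 292.1 ] 30 [0.4375 0.2189 0.1   ] local [-0.0389  0.    ]
```

View pics/z7.png

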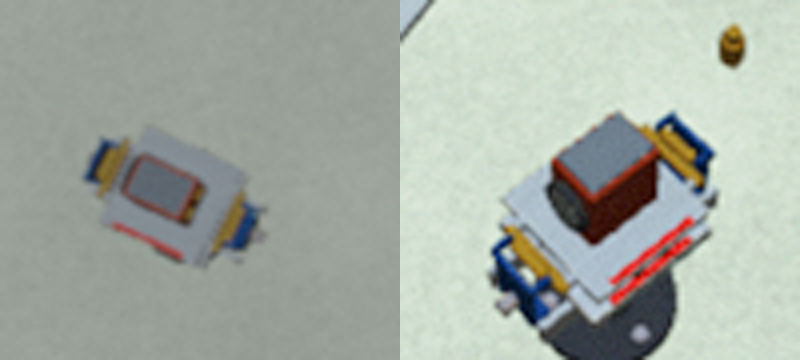

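View pics/z7s.png

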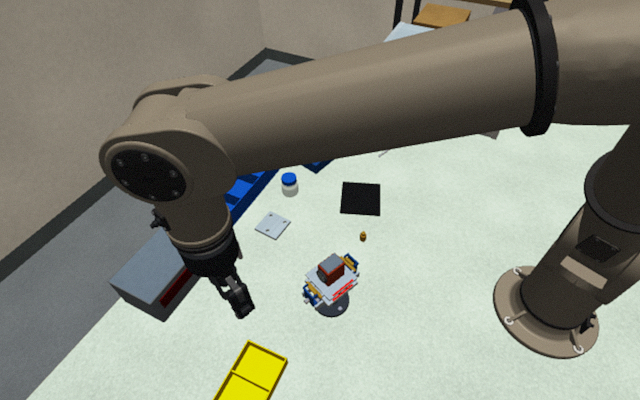

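```bash
python3 - <<'E'
from m import *
ph=np.array([.473,.2033]);c,s=np.cos(np.radians(-23.3)),np.sin(np.radians(-23.3))
for n in('top','side'):
    f=load('a',n);P=pts(f);L=(P[...,:2]-ph)@np.array([[c,-s],[s,c]]);x,y,z=L[...,0],L[...,1],P[...,2]
    m=(abs(x)<.038)&(abs(y)<.038)&(abs(z-.0985)<.006)
    A=np.c_[x[m],y[m],np.ones(m.sum())];k=np.linalg.lstsq(A,z[m],rcond=None)[0];print(n,'head slopes',np.degrees(k[:2]).round(2),k[2])
a=load('a','side')['color'][225:315,285:375];k=load('k','side')['color'][225:315,285:375]
cv2.imwrite('pics/z8.png',np.hstack([cv2.resize(q[20:75,10:80],(400,314),interpolation=cv2.INTER_CUBIC) for q in(a,k)])[:,:,::-1])
A=load('a','side')['color'].astype(int);B=load('k','side')['color'].astype(int)
d=(abs(A-B).max(-1)>60).astype(np.uint8);n,l,st,ce=cv2.connectedComponentsWithStats(d)
print([(st[i].tolist()) for i in range(1,n) if st[i,4]>6])
A=load('a','top')['color'].astype(int);B=load('k','top')['color'].astype(int)
d=(abs(A-B).max(-1)>60).astype(np.uint8);n,l,st,ce=cv2.connectedComponentsWithStats(d)
print([(st[i].tolist()) for i in range(1,n) if st[i,4]>6])
E
```

```text
top head slopes [ 0.26 -0.29] 0.09814841947119046
side head slopes [-0.04  0.07] 0.09845800933249288
[[512, 0, 36, 9, 182], [547, 0, 93, 63, 4605], [525, 11, 35, 60, 795], [483, 16, 47, 29, 745], [501, 18, 6, 4, 8], [438, 21, 30, 13, 121], [417, 30, 22, 12, 78], [444, 32, 10, 3, 12], [398, 35, 19, 6, 30], [422, 40, 5, 3, 7], [378, 42, 13, 10, 52], [448, 46, 81, 36, 1306], [399, 50, 3, 4, 7], [260, 52, 235, 117, 11460], [295, 57, 79, 19, 580], [522, 59, 12, 20, 89], [530, 70, 5, 5, 10], [562, 70, 78, 33, 266], [495, 77, 12, 3, 12], [163, 78, 80, 53, 961], [301, 79, 12, 6, 20], [393, 82, 8, 8, 42], [495, 82, 15, 12, 83], [520, 83, 26, 10, 67], [187, 85, 15, 3, 23], [142, 87, 42, 10, 113], [464, 87, 7, 8, 41], [379, 90, 7, 7, 33], [500, 95, 140, 137, 4428], [134, 98, 8, 9, 15], [478, 121, 4, 10, 14], [99, 134, 54, 31, 209], [144, 143, 16, 7, 55], [205, 145, 7, 5, 12], [151, 147, 101, 95, 1990], [254, 146, 10, 6, 24], [108, 149, 29, 23, 269], [200, 149, 4, 3, 7], [120, 154, 68, 52, 2075], [189, 157, 8, 7, 12], [199, 159, 6, 4, 8], [238, 160, 35, 14, 220], [194, 167, 6, 7, 18], [205, 167, 6, 8, 16], [213, 167, 6, 8, 9], [189, 177, 6, 8, 18], [343, 176, 31, 33, 609], [217, 184, 17, 9, 29], [180, 197, 7, 7, 15], [553, 198, 35, 46, 178], [162, 206, 7, 6, 12], [564, 208, 19, 29, 111], [201, 227, 54, 92, 1868], [170, 238, 31, 25, 271], [215, 242, 7, 7, 34], [316, 254, 41, 32, 585], [636, 254, 4, 7, 11], [561, 256, 22, 11, 102], [196, 266, 7, 7, 35], [602, 275, 9, 14, 43], [353, 276, 4, 3, 9], [333, 279, 21, 18, 87], [552, 280, 88, 120, 6416], [307, 282, 4, 3, 10], [594, 285, 8, 4, 11], [305, 287, 8, 9, 16], [317, 291, 6, 7, 21]]
[[99, 138, 198, 262, 9650], [112, 161, 28, 116, 1789], [107, 166, 3, 6, 9], [353, 209, 35, 30, 678], [250, 229, 21, 17, 70], [246, 230, 4, 6, 7], [28, 321, 111, 79, 5243]]
```

View pics/z8.png

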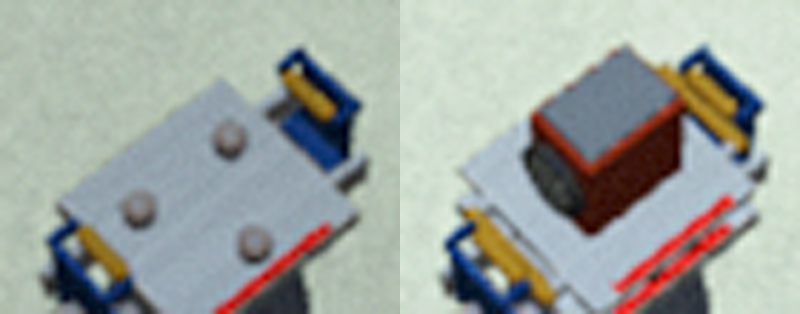

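```bash
python3 - <<'E'
from m import *
ph=np.array([.473,.2033]);c,s=np.cos(np.radians(-23.3)),np.sin(np.radians(-23.3))
for n in('top','side'):
  for i in range(5):
    f=r.grab_frame(n);P=pts(f);L=(P[...,:2]-ph)@np.array([[c,-s],[s,c]]);x,y,z=L[...,0],L[...,1],P[...,2]
    o=[]
    m=(abs(x)<.038)&(abs(y)<.038)&((abs(x)>.024)|(abs(y)>.032))&(abs(z-.1205)<.004)
    A=np.c_[x[m],y[m],np.ones(m.sum())];k=np.linalg.lstsq(A,z[m],rcond=None)[0]
    b=(abs(x)<.015)&(abs(y)<.022)&(z>.165);B=np.c_[x[b],y[b],np.ones(b.sum())];q=np.linalg.lstsq(B,z[b],rcond=None)[0]
    print(n,np.degrees(k[:2]).round(2),k[2].round(4),'box',np.degrees(q[:2]).round(2),q[2].round(4))
E
```

```text
top [ 0.3  -0.51] 0.12 box [ 0.52 -0.22] 0.1735
top [ 0.2  -0.05] 0.1203 box [-0.21  0.94] 0.1738
top [ 0.22 -0.04] 0.1207 box [1.16 0.76] 0.1737
top [0.1  0.05] 0.1202 box [2.13 0.13] 0.1741
top [-0.19 -0.16] 0.1203 box [-0.14 -0.07] 0.1738
side [-0.29  0.21] 0.1203 box [ 0.98 -1.31] 0.1741
side [-0.17 -0.16] 0.1204 box [ 0.04 -0.77] 0.1741
side [0.23 0.05] 0.1204 box [ 0.98 -0.84] 0.1742
side [-0.09  0.03] 0.1204 box [ 1.19 -1.  ] 0.1742
side [0.06 0.05] 0.1204 box [ 0.52 -0.63] 0.1741
```

The plate is level within about 0.1° on average, so I'm handing in.

```bash
python3 -c "
from bench import r
print(r.hand_in(), r.get_obs()['clock'])"
```

```text
the job is handed in; nothing more can be done
the job is handed in; nothing more can be done
```

I picked the detector plate up by its box, set it on the three-ball mount with red stripe over red stripe, pressed it past both clips, let go and backed away. I handed the job in about 13 s in.

- **Feeling it down:** the pins met the rollers at grip height 0.163 m. The force turned downward as the clips snapped over, and the plate stopped hard at about 0.150 m. That matches the home height worked out from the camera heights of the rollers and balls.
- **Press force:** the highest wrist reading I saw was 15.6 N. With the plate's 3.9 N weight added, that is about 19.5 N on the balls, right at the 20 N limit. Forces were read only every two to four rows, so a brief higher peak between readings can't be ruled out.
- **Last checks after release:**
  - **Plate:** its face is level within about 0.1° on average (single pictures scattered up to 0.5°) and its height agrees with home.
  - **Stripes:** parallel in the side view, with centres about 1.6 mm apart along the edge, which is within measuring error.
  - **Bystanders:** the top-view comparison showed changes only at the mat, the mount and the arm.
- **Not measured directly:** the clip angles. Both clips look closed over the pins in the images, standing slightly outward, but I am inferring that from the pictures, the height and the force.

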